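Raise the folding terminal's screen to its angle pointer

ROBOT

A 6-joint arm with a two-finger parallel gripper is mounted at the origin on a cart in front of the work surface, level with it; the furniture and walls round the work are solid. World frame = base frame: x ahead of the robot, y to its left, z up, the work surface at z = 0. Lengths are in mm, angles in rad, forces in N, time in s.
With the tool pointing down it reaches from about 300 to 875 mm from the base axis. Payload 6.4 kg.
Tool frame: the origin (TCP) lies midway between the tips of the shut fingers; the grasp point (between the pads) lies 19 mm behind it; z points along the fingers, y is the line along which they close (so a half turn about z gives the same grasp; the last joint's range is limited). The gripper opens to 85 mm and grips with 20 to 120 N. Pads are 22 mm wide; open, the fingers measure 114 mm over their backs; the gripper's body (76 mm by 85 mm) begins 54 mm behind the grasp point. The pads swing forward as they close: fully open they stand 13 mm farther back than shut.
Start: joints at [0.943, 0.181, 1.607, -0, 1.354, -0.206], TCP at [235.397, 524.623, 203.388] pointing down, gripper open.
Joint ranges: [-2.99, 2.99], [-0.89, 2.07], [0.3, 2.58], [-1.14, 4.28], [0, 2.63], [-3.12, 3.12]. Speed limits (rad/s): [2.57, 2.57, 3.01, 3.14, 3.14, 3.14].

INTERFACE

Orientations are given as a rotation vector (axis times angle).
In Python, from plant import bot gives the robot as it stands.
- The arm moves only by the tool servo_tool, never from a script. Its argument "motion" is one flat list of numbers, 7 for each row, row after row: the closure, from -1 (fully open) to 1 (shut), so that 0 is half open, then the shift along the tool's x, y, z each as a share of 0.15 m, from -1 to 1, then the turn, a rotation vector about the tool's x, y, z each as a share of 180 degrees, from -1 to 1. In form: [hand, dx, dy, dz, rx, ry, rz, hand, dx, dy, dz, rx, ry, rz, ...]. A call has 1 to 12 rows; each row is the pose to reach, as a shift and turn from the pose commanded when the call began, along the tool's axes at that moment, turning the shorter way round; what a row does not reach only later rows make up. A row lasts 1/12 s, in which the tool goes at most 41.7 mm and 7.16 degrees, less where a joint would pass 70% of its speed; a pose out of reach is approached as far as the arm can. A call with a number of a shift or a turn outside -1 to 1 is refused whole. A call with a gripper value outside its range is refused whole. The fingers move at their own pace and stop on an object; "squeeze" is the grip in N (left out, the last holds). Time passes only in rows, so rows that repeat a pose let the fingers close. It gives the time, the measured TCP pose, the force, the opening and the grip force at its end, in the units of the state.
- bot.get_obs(): the state, without advancing time (a new reading comes with each control period).
- bot.grab_frame(name): name is "scene" or "side" or "wrist"; returns the picture (384x512x3 uint8, red, green, blue); there is no depth.
- bot.camera_info(name): a dict with "mtx" (3x3 intrinsics, pixels), "T" (4x4, takes a point from camera to world coordinates). Camera axes: x right, y up, looking along -z (the intrinsics and any distortion apply to the point x, -y, -z); pixel columns grow to the right and rows downward; lengths in mm; the calibration is good to about 2 mm. A picture is of the moment at which its call begins: read the wrist's pose just before it. camera_info takes no time and is no camera call; for the wrist camera it gives the pose at the moment of the call.
- bot.hand_in(): hands the job in; it is judged then, once.
The state is a dict: "clock": time; "joint_pos": joint angles; "qvel": joint speeds; "joint_torque": joint torques, N m; "position": TCP position; "orientation": TCP orientation; "wrist_force": force on the tool from outside, world axes, zero at the start; "torque": the same for the moment, N m; "width": finger opening in mm; "grip_force": force on a finger pad.
Only numpy, scipy, OpenCV 4.12 (cv2) and the standard library are available. Lean on these libraries where they do the work, as an engineer would, in place of code of your own. Each camera call takes 0.05 s, during which the arm holds its last target. There are 200 camera calls.

TASK

The folding packing terminal on the table is almost shut. Gently raise its stiff screen lid, which has a steel bail along its front edge, until the screen stands in line with the orange set-angle pointer at its side, then let go. Leave the pointer, and the jar, cap and tally counter round about, as they are.

Things in the scene. Friction and masses are not known exactly. Their poses are not given: they have to be found in the camera images.
- terminal: Grey folding data terminal, heavy, does not move: base 140 x 130 mm, 51 mm high, with a keypad on top. Origin: centre of its underside, on the table. Its own x runs from its front (-x, where the bail is) to its back (+x, where the screen is hinged); its own y runs along the hinge; z is up. Its front faces roughly to the robot's left (world +y), where a black heater on a wire stand, 0.22 m high, begins at y = 0.2: stay clear of it.
- hinge (a point): Middle of the screen's hinge axis, 64 mm above the table, 60 mm behind the base's centre; the axis runs along the terminal's own y. Fixed to the base.
- screen (a joint): Angle of the screen lid (grey, 128 x 124 x 13 mm, hinged along the back of the base, opens upward and backward) in rad: 0 shut (lying flat on the base), 1.57 upright. The hinge is stiff: the lid stays where it is left; raising it takes some 3 to 6 N at the bail, and it does not spring or fall.
- bail (a point): Centre of the steel bail on the screen's front edge: a straight round bar 10 mm thick, 90 mm long, parallel to the hinge, 165 mm from its axis, an arm at each end; turns with the screen; 64 mm above the table when shut. Gap of 30 mm between bar and lid; below it the table is free for fingers to push up from under it; the base's front is 35 mm behind. Site x: from bail to hinge, in the screen's plane.
- pointer (a joint): Angle of the orange set-angle pointer in rad, measured as that of the screen: when both values are equal, the screen is in line with the pointer. It stays where it is set (stiff).
- pointer_tip (a point): Tip of the orange set-angle pointer: a flat arm 112 mm long on the hinge axis, beside the screen's edge (73 mm from the middle, on the terminal's -y side, the side nearer the robot). The point's own x axis points from the tip to the hinge axis.
- jar: Filled jar with a beige cap, 66 mm wide, 91 mm high, standing loose behind the terminal. Origin: centre of its underside.
- cap: Loose beige cap, 63 mm wide, 14 mm high, lying on the table behind the terminal. Origin: centre of its underside.
- counter: Small round tally counter, 76 x 50 x 22 mm, lying loose on the table in front of the terminal's bail. Origin: centre of its underside.

How it is judged:
By the outcome, as a careful person would: the job done as asked, in the order asked, and still so for the second after the job is handed in, with the robot touching nothing.
It also fails if it takes over 40 s, if anything falls off the work surface, if the arm or the gripper's body presses on something with over 40 N, if the wrist force passes 120 N, or if a joint passes its speed limit or range.

## Working session

There is one attempt and no reset: what is moved stays moved. The work goes in short steps, Python scripts to look and compute and a tool call to move; the robot and the scene stay as the last step left them, time stands still between calls to the robot, and variables do not carry over. Pictures are saved under pics/ and viewed, at most 10 in all, crops included, and the job is handed in when it is done.

Besides the shell and the picture viewer there is one more tool, called after "Emit:" in YAML: its name, and indented under it one key for each argument. servo_tool: Moves the arm, as the interface text tells. Shift numbers are shares of 0.15 m and turn numbers shares of 180 degrees, none past 1 either way. Its arguments: {"type":"object","properties":{"motion":{"type":"array"},"squeeze":{"type":"number"}},"required":["motion"]}

```bash
mkdir -p pics; python3 - <<'E'
from plant import bot
import cv2,numpy as np
np.set_printoptions(precision=4,suppress=True)
o=bot.get_obs();print(o['position'],o['orientation'],o['wrist_force'],o['width'])
for n in("scene","side","wrist"):
    f=bot.grab_frame(n);cv2.imwrite(f"pics/{n}0.png",f[:,:,::-1]);c=bot.camera_info(n);print(n,c)
E
```

```text
[235.029  524.1117 202.4912] [-0.6575 -3.0713  0.0025] [-0.1046 -0.28   -1.6163] 85.4630451570987
scene {'mtx': array([[398.5753,   0.    , 255.9747],
       [  0.    , 398.5753, 199.5723],
       [  0.    ,   0.    ,   1.    ]]), 'T': array([[ -0.9651,  -0.2318,   0.1221, 560.5402],
       [  0.262 ,  -0.8485,   0.4598, 312.1228],
       [ -0.003 ,   0.4757,   0.8796, 915.977 ],
       [  0.    ,   0.    ,   0.    ,   1.    ]])}
side {'mtx': array([[377.0915,   0.    , 257.75  ],
       [  0.    , 377.0915, 185.8552],
       [  0.    ,   0.    ,   1.    ]]), 'T': array([[ -0.9944,   0.0812,  -0.0678, 406.3439],
       [ -0.1047,  -0.6652,   0.7393, 526.3421],
       [  0.015 ,   0.7422,   0.67  , 642.4445],
       [  0.    ,   0.    ,   0.    ,   1.    ]])}
wrist {'mtx': array([[275.4264,   0.    , 250.5416],
       [  0.    , 275.4264, 189.9941],
       [  0.    ,   0.    ,   1.    ]]), 'T': array([[  0.4095,  -0.8678,  -0.2814, 163.2695],
       [  0.9123,   0.3894,   0.1266, 556.3922],
       [ -0.0003,  -0.3086,   0.9512, 373.9708],
       [  0.    ,   0.    ,   0.    ,   1.    ]])}
```

View pics/scene0.png

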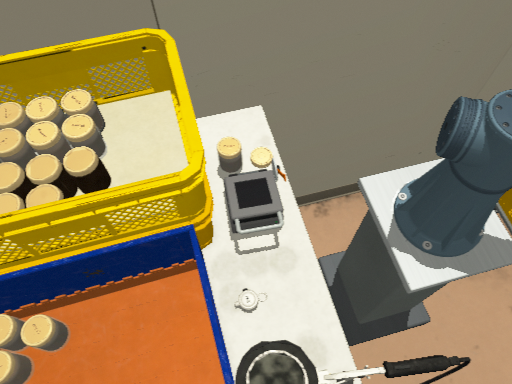

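View pics/side0.png

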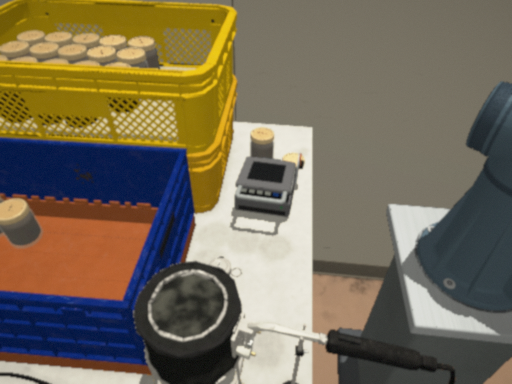

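View pics/wrist0.png

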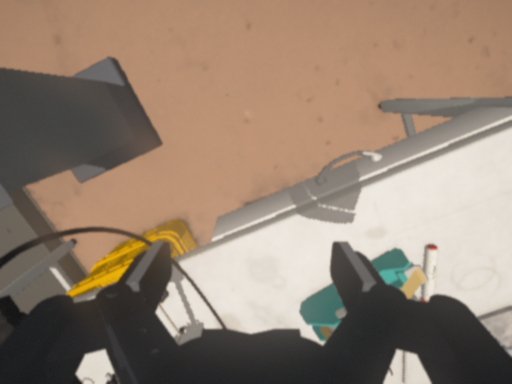

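```bash
python3 - <<'E'
import cv2,numpy as np
a=cv2.imread('pics/scene0.png')[130:255,205:305];b=cv2.imread('pics/side0.png')[120:245,220:320]
cv2.imwrite('pics/c.png',cv2.resize(np.hstack([a,b]),None,fx=4,fy=4,interpolation=cv2.INTER_CUBIC))
E
```

```text
(no output)
```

View pics/c.png

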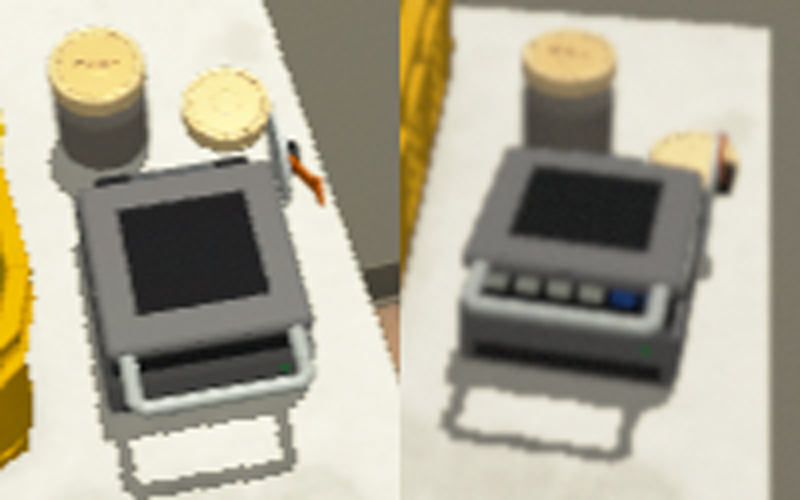

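```bash
cat > h.py <<'E'
import numpy as np,cv2
from plant import bot
np.set_printoptions(precision=3,suppress=True)
def proj(ci,P):
    T=np.array(ci['T']);p=(np.atleast_2d(P)-T[:3,3])@T[:3,:3]
    q=p*[1,-1,-1]; K=ci['mtx']; u=q@K.T; return u[:,:2]/u[:,2:]
def world(s,P):  # s: X,Y,yaw
    c,sn=np.cos(s[2]),np.sin(s[2]);R=np.array([[c,-sn,0],[sn,c,0],[0,0,1]])
    return np.atleast_2d(P)@R.T+[s[0],s[1],0]
def lid(a,r,y,h=0): # point on lid at r from hinge, height h normal to it
    return [60-r*np.cos(a)+h*np.sin(a),y,64+r*np.sin(a)+h*np.cos(a)]
def orange(f):
    h=cv2.cvtColor(f,cv2.COLOR_RGB2HSV);m=(h[...,0]>4)&(h[...,0]<14)&(h[...,1]>170)&(h[...,2]>70);return m
E
python3 - <<'E'
from h import *
from scipy.optimize import least_squares
S,D=bot.camera_info('scene'),bot.camera_info('side')
sc=lambda *p:[[205+x/4,130+y/4] for x,y in p]; sd=lambda *p:[[220+(x-400)/4,120+y/4] for x,y in p]
ps=np.array(sc((135,407),(305,380),(100,352),(310,322),(80,195),(250,165)))
pd=np.array(sd((472,312),(655,322),(470,262),(690,285),(513,152),(705,170)))
def pts(v):
    a,h=v[3],v[4]
    return world(v[:3],[lid(a,165,43),lid(a,165,-43),lid(a,130,62,h),lid(a,130,-62,h),lid(a,2,62,h),lid(a,2,-62,h)])
f=lambda v:np.r_[(proj(S,pts(v))-ps).ravel(),(proj(D,pts(v))-pd).ravel(),(v[4]-5)/5]
r=least_squares(f,[500,0,-1.57,.2,6],x_scale=[10,10,.1,.1,3]);print(r.x,r.cost);print(r.fun[:-1].reshape(-1,2).T)
np.save('fit.npy',r.x)
v=r.x
for n,C,(x0,x1,y0,y1) in(('scene',S,(270,295,160,190)),('side',D,(290,310,145,175))):
    g=cv2.imread(f'pics/{n}0.png')[:,:,::-1];m=orange(g);ys,xs=np.nonzero(m[y0:y1,x0:x1]);print(n,len(xs),sorted(zip(xs+x0,ys+y0),key=lambda t:t[1]))
    for a in np.arange(.9,2.6,.2):print(a,proj(C,world(v[:3],[lid(a,112,-73),lid(a,10,-73)])).ravel())
E
```

```text
[ 446.699 -151.303   -1.633    0.136    1.331] 45.073761470024785
[[ 3.848 -1.739  1.774  1.432 -1.621  4.283  2.381 -3.387 -2.357 -1.603
  -2.231 -0.614]
 [-0.521 -0.759  1.82  -0.388 -0.839 -1.849 -2.012  0.603 -0.148  1.064
  -0.95   0.294]]
scene 7 [(np.int64(281), np.int64(173)), (np.int64(280), np.int64(174)), (np.int64(282), np.int64(174)), (np.int64(283), np.int64(174)), (np.int64(281), np.int64(175)), (np.int64(282), np.int64(176)), (np.int64(283), np.int64(177))]
0.9 [284.341 172.68  276.521 168.754]
1.1 [282.703 162.898 276.388 167.968]
1.3000000000000003 [280.76  153.371 276.234 167.201]
1.5000000000000002 [278.62  144.61  276.063 166.482]
1.7000000000000002 [276.399 137.063 275.884 165.843]
1.9000000000000004 [274.215 131.074 275.703 165.308]
2.1000000000000005 [272.173 126.869 275.528 164.899]
2.3000000000000003 [270.363 124.548 275.366 164.631]
2.5000000000000004 [268.85  124.104 275.223 164.516]
side 0 []
0.9 [301.071 151.461 300.19  162.42 ]
1.1 [302.288 141.908 300.288 161.65 ]
1.3000000000000003 [303.385 133.486 300.378 160.949]
1.5000000000000002 [304.309 126.602 300.458 160.347]
1.7000000000000002 [305.021 121.536 300.524 159.868]
1.9000000000000004 [305.498 118.429 300.573 159.531]
2.1000000000000005 [305.734 117.299 300.604 159.349]
2.3000000000000003 [305.734 118.061 300.615 159.327]
2.5000000000000004 [305.515 120.554 300.606 159.467]
```

Emit:
servo_tool:
  motion: [-1,0,0,-1,0,0,0,-1,0,0,-1,0,0,0,-1,0,0,-1,0,0,0,-1,0,0,-1,0,0,0,-1,-0.8,-0.96,-1,0,0,0,-1,-0.8,-0.96,-1,0,0,0,-1,-0.8,-0.96,-1,0,0,0,-1,-0.8,-0.96,-1,0,0,0,-1,-0.8,-0.96,-1,0,0,0]

```text
clock: 0.9
position: [286.3, 340.9, 353.2]
orientation: [0.66, 3.071, -0.002]
wrist_force: [0.6, 0.8, 0.8]
width: 85.5
grip_force: 0.0
```

Emit:
servo_tool:
  motion: [-1,-0.8,-0.96,0,0,0,-0.11,-1,-0.8,-0.96,0,0,0,-0.11,-1,-0.8,-0.96,0,0,0,-0.11,-1,-0.8,-0.96,0,0,0,-0.11,-1,-0.8,-0.96,0,0,0,-0.11]

```text
clock: 1.32
position: [335.5, 164.4, 353.3]
orientation: [0.113, 3.139, 0.0]
wrist_force: [1.6, 0.4, 0.3]
width: 85.6
grip_force: 0.0
```

Emit:
servo_tool:
  motion: [-1,0,-1,0,0,0,0,-1,0,-1,0,0,0,0,-1,0,-1,0,0,0,0,-1,0,-1,0,0,0,0]

```text
clock: 1.65
position: [323.6, 13.4, 353.3]
orientation: [0.123, 3.139, -0.002]
wrist_force: [-0.7, 0.5, -0.3]
width: 85.7
grip_force: 0.0
```

Emit:
servo_tool:
  motion: [-1,-0.43,-0.73,0.42,0,-0.167,0,-1,-0.43,-0.73,0.42,0,-0.167,0,-1,-0.43,-0.73,0.42,0,-0.167,0,-1,-0.43,-0.73,0.42,0,-0.167,0,-1,-0.43,-0.73,0.42,0,-0.167,0,-1,-0.43,-0.73,0.42,0,-0.167,0]

```text
clock: 2.15
position: [378.7, -99.4, 288.1]
orientation: [0.11, 2.615, -0.027]
wrist_force: [-0.1, 0.2, -0.0]
width: 85.8
grip_force: 0.0
```

```bash
python3 - <<'E'
from h import *
import pickle
c=bot.camera_info('wrist');f=bot.grab_frame('wrist');pickle.dump((c,f),open('w1.pkl','wb'))
print(bot.get_obs()['position'],c['T'])
cv2.imwrite('pics/w1.png',cv2.resize(f[:,:,::-1],(800,600),interpolation=cv2.INTER_CUBIC))
E
```

```text
[379.462 -99.078 289.837] [[  0.084  -0.666  -0.741 225.582]
 [  0.997   0.057   0.061 -87.02 ]
 [  0.002  -0.744   0.668 396.986]
 [  0.      0.      0.      1.   ]]
```

View pics/w1.png

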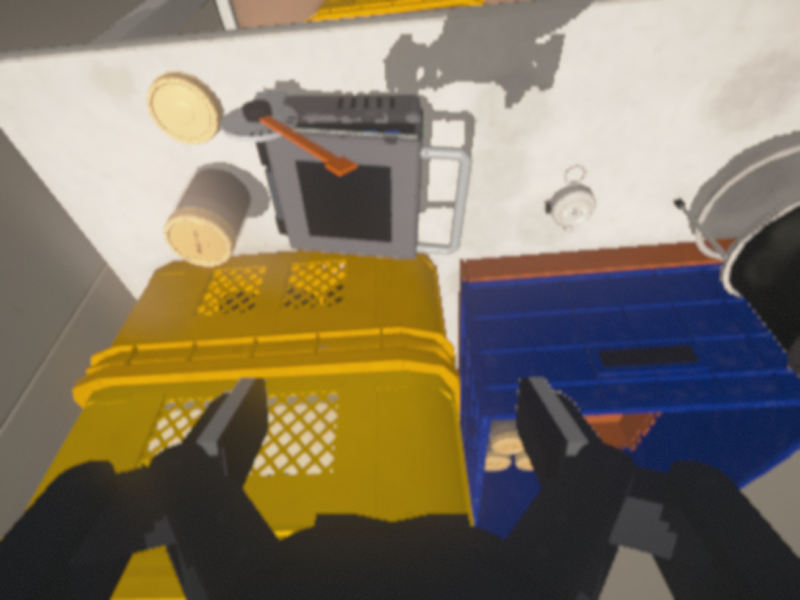

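```bash
cat > fit.py <<'E'
from h import *
import pickle
from scipy.optimize import least_squares
S,D=bot.camera_info('scene'),bot.camera_info('side');W=pickle.load(open('w1.pkl','rb'))[0]
sc=lambda x,y:(205+x/4,130+y/4); sd=lambda x,y:(220+(x-400)/4,120+y/4); w=lambda x,y:(x/1.5625,y/1.5625)
# camera, pixel, point(a,h,p)
B=lambda s:(lambda a,h,p:lid(a,165,42*s)); F=lambda s:(lambda a,h,p:lid(a,130,62*s,h)); K=lambda s:(lambda a,h,p:lid(a,2,62*s,h))
P=lambda a,h,p:lid(p,112,-73)
obs=[(S,sc(135,405),B(1)),(S,sc(305,380),B(-1)),(S,sc(100,352),F(1)),(S,sc(310,322),F(-1)),(S,sc(80,195),K(1)),(S,sc(322,200),P),
(D,sd(472,312),B(1)),(D,sd(657,322),B(-1)),(D,sd(470,262),F(1)),(D,sd(690,285),F(-1)),(D,sd(513,152),K(1)),(D,sd(705,170),K(-1)),
(W,w(466,152),B(-1)),(W,w(460,248),B(1)),(W,w(417,256),F(1)),(W,w(421,141),F(-1)),(W,w(288,248),K(1)),(W,w(354,167),P)]
def f(v):
    return np.r_[np.array([proj(C,world(v[:3],g(*v[3:6])))[0]-np.array(q) for C,q,g in obs]).ravel(),(v[4]-6)/4]
if __name__=='__main__':
    r=least_squares(f,[447,-151,-1.63,.14,6,.8],x_scale=[10,10,.1,.1,3,.1],loss='soft_l1');print(r.x,r.cost)
    print(r.fun[:-1].reshape(-1,2).T); C=np.linalg.inv(r.jac.T@r.jac);print(np.sqrt(np.diag(C)))
    np.save('fit.npy',r.x);v=r.x
    print('bail',world(v[:3],lid(v[3],165,0)),'hinge',world(v[:3],[60,0,64]),proj(W,world(v[:3],lid(v[5],0,-73)))*1.5625,'counter?')
E
python3 fit.py
```

```text
[ 446.838 -148.583   -1.642    0.15     4.767    0.783] 36.13145611719655
[[ 4.023 -2.227  1.501  1.568 -1.392 -0.089  2.219 -4.892 -2.806 -1.816
  -2.139 -0.374 -0.047 -2.863  0.136  0.927  1.749 -0.213]
 [ 0.372  0.068  1.43  -0.405 -1.051 -0.416 -2.123  0.639 -1.508  0.067
  -1.622 -0.084  6.06  -3.746  1.178 -1.936 -1.137 -1.531]]
[1.125 0.859 0.011 0.013 1.588 0.016]
bail [[454.185 -45.686  88.582]] hinge [[ 442.564 -208.431   64.   ]] [[257.92  111.473]] counter?
```

```bash
sed -i 's/42\*s/49*s/' fit.py; python3 fit.py; python3 - <<'E'
from h import *
import pickle
c=pickle.load(open('w1.pkl','rb'))[0];T=np.array(c['T'])
# counter on plane z=11
q=np.linalg.inv(c['mtx'])@[572/1.5625,205/1.5625,1];d=T[:3,:3]@(q*[1,-1,-1]);print(T[:3,3]+d*(11-T[2,3])/d[2])
E
```

```text
[ 446.863 -149.106   -1.641    0.146    4.629    0.776] 21.8149590349064
[[ 0.971  0.72   1.493  1.507 -1.46  -0.131 -0.939 -1.56  -2.764 -1.814
  -2.151 -0.404  0.175 -3.622 -0.11   0.512  1.509 -0.275]
 [ 0.888 -0.537  1.418 -0.452 -1.155 -0.334 -2.449  1.157 -1.39   0.145
  -1.685 -0.178  0.592 -0.463  0.888 -2.203 -1.138 -1.752]]
[1.006 0.8   0.01  0.011 1.542 0.015]
bail [[454.122 -46.105  87.924]] hinge [[ 442.645 -208.958   64.   ]] [[257.207 111.632]] counter?
[521.755  85.552  11.   ]
```

```bash
cat >> h.py <<'E'
from scipy.spatial.transform import Rotation as Ro
def target(v,a,off,r=165,y=0):
    "tool pose square to lid at angle a, TCP 'off' mm along lid normal from bail axis"
    P=world(v[:3],lid(a,r,y,off))[0]
    Z=Ro.from_rotvec([0,0,v[2]]).as_matrix()
    z=Z@[-np.sin(a),0,-np.cos(a)];yy=Z@[-np.cos(a),0,np.sin(a)]
    return P,np.c_[np.cross(yy,z),yy,z]
def share(T,p0=None,R0=None):
    o=bot.get_obs()
    p=o['position'] if p0 is None else p0;R=Ro.from_rotvec(o['orientation']).as_matrix() if R0 is None else R0
    return np.r_[R.T@(T[0]-p)/150,Ro.from_matrix(R.T@T[1]).as_rotvec()/np.pi]
E
python3 - <<'E'
from h import *
v=np.load('fit.npy')
P,R=target(v,v[3],80);print(P);print(share((P,R)));print(share((P+[0,0,70],R)))
E
```

```text
[453.307 -57.676 167.079]
[ 0.004  0.315  0.943 -0.046  0.167  0.009]
[-0.229  0.315  0.539 -0.046  0.167  0.009]
```

Emit:
servo_tool:
  motion: [0.3,-0.23,0.315,0.54,-0.046,0.167,0.009,0.3,-0.23,0.315,0.54,-0.046,0.167,0.009,0.3,-0.23,0.315,0.54,-0.046,0.167,0.009,0.3,-0.23,0.315,0.54,-0.046,0.167,0.009,0.3,-0.23,0.315,0.54,-0.046,0.167,0.009,0.3,0.004,0.315,0.943,-0.046,0.167,0.009,0.3,0.004,0.315,0.943,-0.046,0.167,0.009,0.3,0.004,0.315,0.943,-0.046,0.167,0.009,0.3,0.004,0.315,0.943,-0.046,0.167,0.009]

```text
clock: 2.95
position: [454.1, -54.2, 166.7]
orientation: [0.099, 3.131, 0.229]
wrist_force: [-0.2, -0.7, 0.9]
width: 29.9
grip_force: 0.0
```

```bash
python3 - <<'E'
from h import *
import pickle
v=np.load('fit.npy')
c=bot.camera_info('wrist');f=bot.grab_frame('wrist');pickle.dump((c,f),open('w2.pkl','wb'))
P=world(v[:3],[lid(v[3],165,49),lid(v[3],165,-49),lid(v[5],112,-73),lid(v[3],130,62,5),lid(v[3],130,-62,5)])
print(proj(c,P)*1.5625, bot.get_obs()['position'],bot.get_obs()['width'])
print(share(target(v,v[3],-12)))
cv2.imwrite('pics/w2.png',cv2.resize(f[:,:,::-1],(800,600),interpolation=cv2.INTER_CUBIC))
E
```

```text
[[385.589 365.418]
 [386.121 211.404]
 [203.435 169.45 ]
 [330.952 386.928]
 [323.025 188.246]] [455.041 -55.064 168.555] 29.845726898423045
[ 0.01  -0.019  0.62  -0.    -0.     0.002]
```

View pics/w2.png

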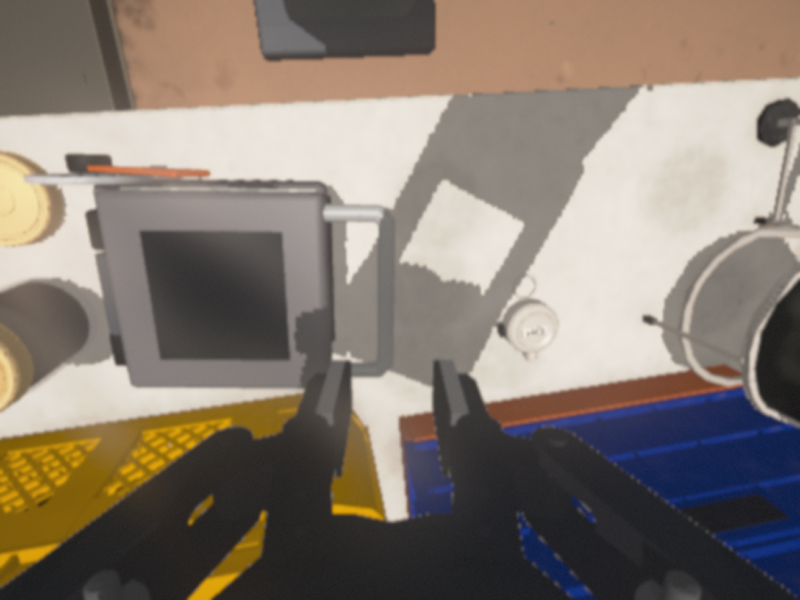

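Emit:
servo_tool:
  motion: [0.3,0.01,-0.02,0.15,0,0,0,0.3,0.01,-0.02,0.3,0,0,0,0.3,0.01,-0.02,0.45,0,0,0,0.3,0.01,-0.02,0.62,0,0,0,0.3,0.01,-0.02,0.62,0,0,0,0.3,0.01,-0.02,0.62,0,0,0]

```text
clock: 3.5
position: [454.1, -45.5, 76.9]
orientation: [0.102, 3.126, 0.226]
wrist_force: [0.2, 0.6, 0.7]
width: 29.7
grip_force: 0.0
```

Emit:
servo_tool:
  motion: [0.5,0,0,0,0,0,0,0.6,0,0,0,0,0,0,1,0,0,0,0,0,0,1,0,0,0,0,0,0,1,0,0,0,0,0,0,1,0,0,0,0,0,0]
  squeeze: 20

```text
clock: 4.0
position: [453.5, -45.7, 75.6]
orientation: [0.104, 3.126, 0.227]
wrist_force: [0.7, 0.1, 0.7]
width: 0.0
grip_force: 0.0
```

```bash
python3 - <<'E'
from h import *
v=np.load('fit.npy')
o=bot.get_obs();p=o['position'];R=Ro.from_rotvec(o['orientation']).as_matrix();print(p,o['width'])
# arc relative to actual pose: rotate pose about the fitted hinge axis
H=world(v[:3],[60,0,64])[0];ax=Ro.from_rotvec([0,0,v[2]]).as_matrix()@[0,1,0]
b=p-R[:,2]*12-H;print('rel',b,'r',np.linalg.norm(b-ax*(b@ax)),'ang',np.arcsin(b[2]/165))
for d in np.arange(.04,.65,.04):
    Q=Ro.from_rotvec(ax*d);print(round(d,2),share((H+Q.apply(p-H),Q.as_matrix()@R),p,R))
E
```

```text
[453.537 -45.703  75.596] 0.0383857401700204
rel [ 10.773 161.525  23.47 ] r 163.5752342705749 ang 0.14272438207267926
0.04 [-0.     0.002 -0.044 -0.013 -0.    -0.   ]
0.08 [ 0.     0.003 -0.087 -0.025 -0.    -0.   ]
0.12 [ 0.     0.002 -0.131 -0.038 -0.    -0.   ]
0.16 [ 0.    -0.001 -0.175 -0.051 -0.    -0.   ]
0.2 [ 0.    -0.006 -0.218 -0.064 -0.    -0.   ]
0.24 [ 0.    -0.012 -0.262 -0.076 -0.    -0.   ]
0.28 [ 0.    -0.02  -0.305 -0.089 -0.    -0.   ]
0.32 [ 0.    -0.03  -0.347 -0.102 -0.    -0.   ]
0.36 [ 0.    -0.041 -0.389 -0.115 -0.    -0.   ]
0.4 [ 0.    -0.055 -0.431 -0.127 -0.001 -0.   ]
0.44 [ 0.    -0.069 -0.472 -0.14  -0.001 -0.   ]
0.48 [ 0.    -0.086 -0.513 -0.153 -0.001 -0.   ]
0.52 [ 0.001 -0.104 -0.553 -0.166 -0.001 -0.   ]
0.56 [ 0.001 -0.123 -0.592 -0.178 -0.001 -0.   ]
0.6 [ 0.001 -0.145 -0.63  -0.191 -0.001 -0.   ]
0.64 [ 0.001 -0.167 -0.667 -0.204 -0.001 -0.   ]
```

```bash
python3 - <<'E'
from h import *
import pickle
ims=[]
for n in('side','wrist'):
    c=bot.camera_info(n);f=bot.grab_frame(n);pickle.dump((c,f),open(f'{n}3.pkl','wb'));ims.append(f)
a=cv2.resize(ims[0][110:260,200:350],(400,400),interpolation=cv2.INTER_CUBIC);b=cv2.resize(ims[1][120:320,130:330],(400,400),interpolation=cv2.INTER_CUBIC)
cv2.imwrite('pics/w3.png',np.hstack([a,b])[:,:,::-1])
E
```

```text
(no output)
```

View pics/w3.png

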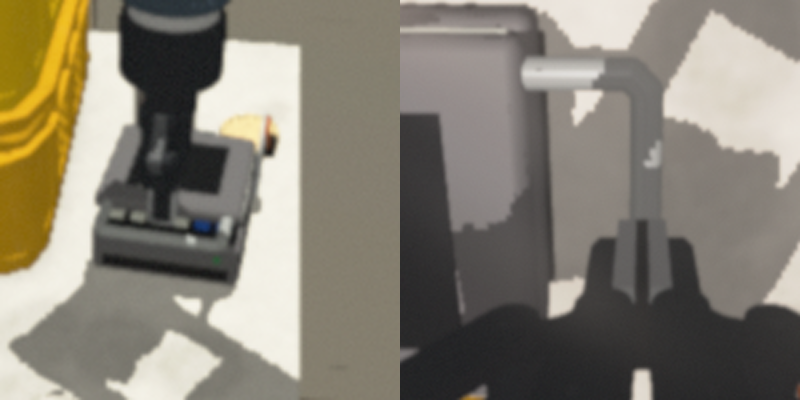

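```bash
cat > fit2.py <<'E'
import fit
from fit import *
W2=pickle.load(open('w2.pkl','rb'))[0];W3=pickle.load(open('wrist3.pkl','rb'))[0]
w3=lambda x,y:(130+(x-400)/2,120+y/2)
def run(L):
    B=lambda s:(lambda a,h,p:lid(a,165,L*s))
    G=lambda s:(lambda a,h,p:[-70,65*s,0])
    fit.obs=[(C,q,B(1 if i in(0,6,13) else -1) if i in(0,1,6,7,12,13) else g) for i,(C,q,g) in enumerate(obs0)]+[
    (W2,w(385,212),B(-1)),(W2,w(385,368),B(1)),(W2,w(330,385),F(1)),(W2,w(326,185),F(-1)),(W2,w(132,385),K(1)),(W2,w(97,187),K(-1)),(W2,w(209,173),P),
    (W3,w3(648,75),B(-1)),(D,sd(463,350),G(1)),(D,sd(662,382),G(-1))]
    r=least_squares(f,[447,-151,-1.63,.14,6,.8],x_scale=[10,10,.1,.1,3,.1],loss='soft_l1');print(L,r.x,r.cost)
    return r
obs0=fit.obs
for L in(41,43,45,47,49,51):r=run(L)
print(r.fun[:-1].reshape(-1,2).T)
v=r.x
print('TCP side crop',(proj(D,[[453.5,-45.7,75.6]])-[200,110])*2.667,'wrist crop',(proj(W3,[[453.5,-45.7,75.6]])-[130,120])*2)
for a in(0,.1,.2,.3):print(a,(proj(W3,world(v[:3],[lid(a,165,-45),lid(a,165,0),lid(a,130,-62,5)]))-[130,120])*2+[400,0])
E
python3 fit2.py
```

```text
41 [ 446.633 -148.916   -1.639    0.145    3.899    0.761] 83.81382122458075
43 [ 446.635 -148.938   -1.639    0.146    3.837    0.761] 70.97818443689833
45 [ 446.661 -148.976   -1.639    0.147    3.749    0.76 ] 58.5134422434391
47 [ 446.786 -149.062   -1.64     0.147    3.528    0.761] 47.25530161840917
49 [ 447.343 -149.285   -1.646    0.145    3.028    0.763] 40.50222701859328
51 [ 447.757 -149.454   -1.65     0.138    2.913    0.765] 43.90364484411764
[[-0.699  0.807  0.891  0.875 -1.607 -0.502 -2.61  -1.522 -3.354 -2.628
  -2.268 -0.654  0.34  -4.308 -0.472  0.901  1.387  1.064  0.89  -0.33
   0.277 -1.001  0.006 -1.278 -0.946 -0.334 -2.034  2.939]
 [ 1.202 -0.187  1.886  0.432 -0.949  0.423 -2.416  1.715 -0.682  1.172
  -1.288  0.479 -0.106  0.877  0.406 -2.149 -1.655 -1.302 -0.772  1.188
   1.057  3.61  -0.152  0.05  -0.534 -2.575  4.317  4.291]]
TCP side crop [[159.679 247.728]] wrist crop [[241.251 205.347]]
0 [[641.144  74.929]
 [639.557 197.994]
 [532.148  25.54 ]]
0.1 [[646.261  85.4  ]
 [644.152 218.157]
 [526.213  30.545]]
0.2 [[646.524  97.986]
 [644.195 242.132]
 [514.34   36.34 ]]
0.3 [[640.282 113.258]
 [638.283 270.819]
 [495.028  43.073]]
```

Emit:
servo_tool:
  motion: [0.3,0,0,0,0,0,0,0.3,0,0,0,0,0,0,0.3,0,0,0,0,0,0,0.3,0,0,0.07,0,0,0,0.3,0,0,0.14,0,0,0,0.3,0,0,0.14,0,0,0]

```text
clock: 4.6
position: [451.6, -41.4, 51.9]
orientation: [0.104, 3.131, 0.23]
wrist_force: [0.1, -0.3, -0.9]
width: 29.6
grip_force: 0.0
```

Emit:
servo_tool:
  motion: [0.6,0,0,0,0,0,0,0.8,0,0,0,0,0,0,1,0,0,0,0,0,0,1,0,0,0,0,0,0,1,0,0,0,0,0,0]
  squeeze: 20

```text
clock: 5.02
position: [453.0, -41.4, 54.1]
orientation: [0.104, 3.128, 0.23]
wrist_force: [0.4, 5.2, -4.5]
width: 9.2
grip_force: 20.1
```

```bash
cat > arc.py <<'E'
from h import *
v=np.load('fit.npy')
o=bot.get_obs();p=o['position'];R=Ro.from_rotvec(o['orientation']).as_matrix();print(p,o['width'],o['wrist_force'],o['torque'],o['grip_force'])
H=world(v[:3],[60,0,64])[0];ax=Ro.from_rotvec([0,0,v[2]]).as_matrix()@[0,1,0]
print('tool tilt',np.arcsin(-R[:,2]@Ro.from_rotvec([0,0,v[2]]).as_matrix()@[1,0,0]))
for d in np.arange(.04,.65,.04):
    Q=Ro.from_rotvec(ax*d);print(round(d,2),share((H+Q.apply(p-H),Q.as_matrix()@R),p,R))
E
python3 arc.py
```

```text
[452.973 -41.431  54.06 ] 9.181414042143388 [ 0.42  5.17 -4.45] [ 0.747 -0.097 -0.128] 20.10774850845337
tool tilt 0.14697242917745765
0.04 [ 0.     0.008 -0.044 -0.013 -0.    -0.   ]
0.08 [ 0.     0.015 -0.088 -0.025 -0.    -0.   ]
0.12 [ 0.     0.02  -0.133 -0.038 -0.    -0.   ]
0.16 [ 0.     0.023 -0.178 -0.051 -0.    -0.   ]
0.2 [ 0.     0.024 -0.223 -0.064 -0.    -0.   ]
0.24 [ 0.     0.023 -0.267 -0.076 -0.    -0.   ]
0.28 [ 0.001  0.021 -0.312 -0.089 -0.    -0.   ]
0.32 [ 0.001  0.016 -0.357 -0.102 -0.    -0.   ]
0.36 [ 0.001  0.01  -0.401 -0.115 -0.    -0.   ]
0.4 [ 0.001  0.003 -0.445 -0.127 -0.    -0.   ]
0.44 [ 0.001 -0.007 -0.489 -0.14  -0.001 -0.   ]
0.48 [ 0.001 -0.018 -0.533 -0.153 -0.001 -0.   ]
0.52 [ 0.001 -0.031 -0.575 -0.166 -0.001 -0.   ]
0.56 [ 0.001 -0.046 -0.618 -0.178 -0.001 -0.   ]
0.6 [ 0.002 -0.062 -0.66  -0.191 -0.001 -0.   ]
0.64 [ 0.002 -0.08  -0.701 -0.204 -0.001 -0.   ]
```

Emit:
servo_tool:
  motion: [1,0,0.004,-0.022,-0.006,0,0,1,0,0.008,-0.044,-0.013,0,0,1,0,0.015,-0.088,-0.025,0,0,1,0,0.018,-0.11,-0.032,0,0,1,0,0.02,-0.133,-0.038,0,0,1,0,0.02,-0.133,-0.038,0,0]

```text
clock: 5.52
position: [453.0, -41.7, 75.2]
orientation: [0.104, 3.104, 0.42]
wrist_force: [-2.4, 7.8, 3.6]
width: 8.8
grip_force: 20.8
```

```bash
python3 arc.py | head -2; python3 - <<'E'
from h import *
import pickle
ims=[]
for n in('side','wrist'):
    c=bot.camera_info(n);f=bot.grab_frame(n);pickle.dump((c,f),open(f'{n}4.pkl','wb'));ims.append(f)
a=cv2.resize(ims[0][120:240,220:320],(400,480),interpolation=cv2.INTER_CUBIC);b=cv2.resize(ims[1][60:300,80:280],(400,480),interpolation=cv2.INTER_CUBIC)
cv2.imwrite('pics/w4.png',np.hstack([a,b])[:,:,::-1])
E
```

```text
[452.968 -41.666  75.225] 8.778147512839052 [-2.365  7.775  3.607] [1.285 0.359 0.05 ] 20.776931941509247
tool tilt 0.2691367325246263
```

View pics/w4.png

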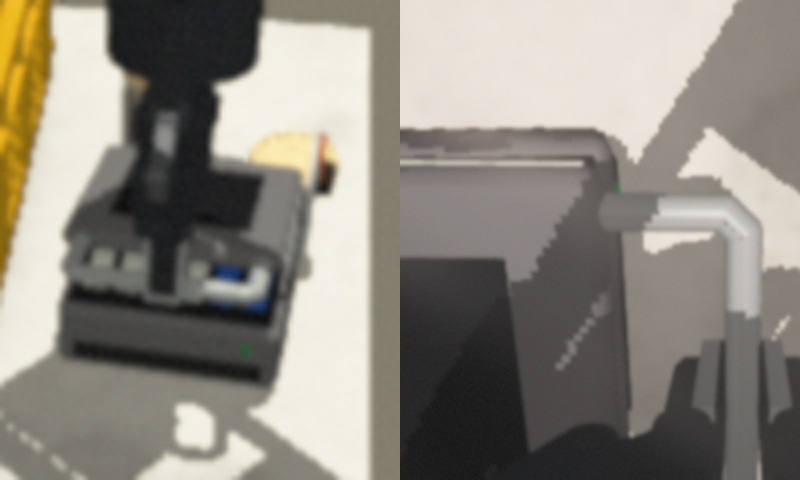

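```bash
python3 arc.py | awk 'NR<14'
```

```text
[452.97  -41.692  75.217] 8.991219917719688 [-2.207  6.228  3.417] [1.076 0.397 0.055] 20.747199654579163
tool tilt 0.2678144777447733
0.04 [ 0.     0.008 -0.044 -0.013 -0.    -0.   ]
0.08 [ 0.     0.014 -0.088 -0.025 -0.    -0.   ]
0.12 [ 0.     0.019 -0.133 -0.038 -0.    -0.   ]
0.16 [ 0.     0.022 -0.178 -0.051 -0.    -0.   ]
0.2 [ 0.     0.023 -0.222 -0.064 -0.    -0.   ]
0.24 [ 0.001  0.022 -0.267 -0.076 -0.    -0.   ]
0.28 [ 0.001  0.019 -0.312 -0.089 -0.    -0.   ]
0.32 [ 0.001  0.015 -0.356 -0.102 -0.    -0.   ]
0.36 [ 0.001  0.008 -0.401 -0.115 -0.    -0.   ]
0.4 [ 0.001  0.    -0.445 -0.127 -0.    -0.   ]
0.44 [ 0.001 -0.009 -0.489 -0.14  -0.    -0.   ]
```

Emit:
servo_tool:
  motion: [1,0,0.008,-0.022,-0.006,0,0,1,0,0.012,-0.044,-0.013,0,0,1,0,0.018,-0.088,-0.025,0,0,1,0,0.023,-0.133,-0.038,0,0,1,0,0.027,-0.178,-0.051,0,0,1,0,0.028,-0.222,-0.064,0,0,1,0,0.028,-0.222,-0.064,0,0]

```text
clock: 6.2
position: [452.5, -47.4, 108.9]
orientation: [0.102, 3.04, 0.73]
wrist_force: [-4.6, 5.7, 4.2]
width: 8.8
grip_force: 21.0
```

```bash
python3 arc.py | awk 'NR<10'
```

```text
[452.527 -47.368 108.892] 8.782915734208176 [-4.574  5.707  4.249] [0.991 0.741 0.285] 20.998735427856445
tool tilt 0.4713854992932446
0.04 [ 0.     0.008 -0.044 -0.013 -0.    -0.   ]
0.08 [ 0.     0.014 -0.088 -0.025 -0.    -0.   ]
0.12 [ 0.     0.019 -0.133 -0.038 -0.    -0.   ]
0.16 [ 0.001  0.022 -0.178 -0.051 -0.    -0.   ]
0.2 [ 0.001  0.023 -0.222 -0.064 -0.    -0.   ]
0.24 [ 0.001  0.022 -0.267 -0.076 -0.    -0.   ]
0.28 [ 0.001  0.019 -0.312 -0.089 -0.    -0.   ]
```

Emit:
servo_tool:
  motion: [1,0,0.006,-0.022,-0.006,0,0,1,0,0.01,-0.044,-0.013,0,0,1,0,0.018,-0.088,-0.025,0,0,1,0,0.023,-0.133,-0.038,0,0,1,0,0.026,-0.178,-0.051,0,0,1,0,0.026,-0.222,-0.064,0,0,1,0,0.026,-0.222,-0.064,0,0]

```text
clock: 6.78
position: [451.6, -59.4, 140.2]
orientation: [0.098, 2.946, 1.029]
wrist_force: [-6.8, 2.4, 5.4]
width: 8.4
grip_force: 21.2
```

```bash
python3 arc.py | awk 'NR<8'; python3 - <<'E'
from h import *
import pickle
ims=[]
for n in('scene','wrist'):
    c=bot.camera_info(n);f=bot.grab_frame(n);pickle.dump((c,f),open(f'{n}5.pkl','wb'));ims.append(f)
a=cv2.resize(ims[0][130:230,205:305],(400,400),interpolation=cv2.INTER_CUBIC);b=cv2.resize(ims[1][0:200,80:280],(400,400),interpolation=cv2.INTER_CUBIC)
cv2.imwrite('pics/w5.png',np.hstack([a,b])[:,:,::-1])
E
```

```text
[451.574 -59.364 140.172] 8.402059170639099 [-6.792  2.415  5.446] [0.595 0.904 0.713] 21.19225323200226
tool tilt 0.6718441469836083
0.04 [ 0.     0.008 -0.044 -0.013 -0.    -0.   ]
0.08 [ 0.     0.014 -0.088 -0.025 -0.    -0.   ]
0.12 [ 0.     0.019 -0.133 -0.038 -0.    -0.   ]
0.16 [ 0.001  0.022 -0.178 -0.051 -0.    -0.   ]
0.2 [ 0.001  0.023 -0.223 -0.064 -0.    -0.   ]
```

View pics/w5.png

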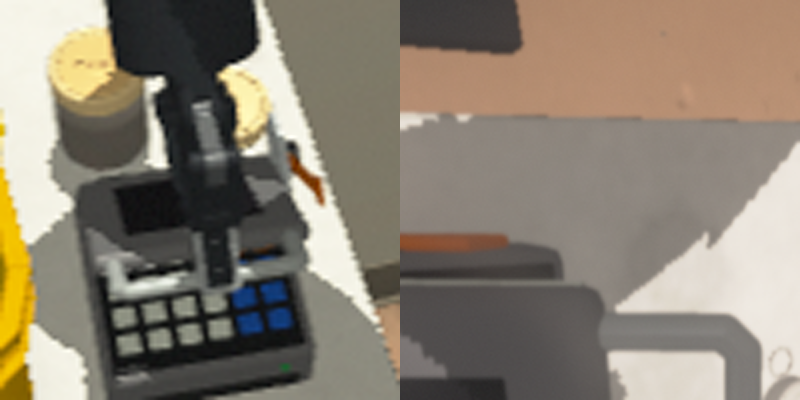

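```bash
cat > fit3.py <<'E'
import fit
from fit import *
import fit2
r=fit2.run(49);v=r.x
S=bot.camera_info('scene');W5=pickle.load(open('wrist5.pkl','rb'))[0];W2=fit2.W2
w5=lambda x,y:(80+(x-400)/2,y/2)
B=lambda s:(lambda a,p:lid(a,165,49*s));P=lambda a,p:lid(p,112,-73);F=lambda s:(lambda a,p:lid(a,130,62*s,5))
ob={'lid scene':[(S,sc(108,285),B(1)),(S,sc(300,262),B(-1))],'lid wrist':[(W5,w5(745,335),B(-1))],'lidF wrist':[(W5,w5(604,292),F(-1))],
'p scene':[(S,sc(322,200),P)],'p w5':[(W5,w5(507,241),P)],'p w2':[(W2,w(209,173),P)],'p w1':[(W,w(354,167),P)],}
W=fit.W
for k,l in ob.items():
    g=lambda q:np.array([proj(C,world(v[:3],h(q[0],q[0])))[0]-np.array(u) for C,u,h in l]).ravel()
    s=least_squares(g,[.7]);print(k,s.x,s.fun,np.linalg.norm(s.jac))
E
python3 fit3.py | tail -8
```

```text
49 [ 447.343 -149.285   -1.646    0.145    3.028    0.763] 40.50222701859328
lid scene [0.682] [ 2.985  0.732 -0.016 -1.197] 100.74210228518126
lid wrist [0.683] [-1.765 -0.09 ] 73.2176049782094
lidF wrist [0.651] [-2.43  -4.828] 78.73332418079495
p scene [0.771] [-0.331  0.039] 47.63728691273632
p w5 [0.755] [-0.222 -2.003] 121.53090663741453
p w2 [0.757] [-0.02  -1.377] 155.9065116367745
p w1 [0.782] [-0.526 -1.006] 91.44711948586135
```

Emit:
servo_tool:
  motion: [1,0,0.005,-0.025,-0.007,0,0,1,0,0.009,-0.05,-0.014,0,0,1,0,0.015,-0.098,-0.028,0,0,1,0,0.015,-0.098,-0.028,0,0,1,0,0.015,-0.098,-0.028,0,0]

```text
clock: 7.3
position: [451.0, -66.6, 153.0]
orientation: [0.096, 2.897, 1.152]
wrist_force: [-7.7, 1.6, 3.7]
width: 9.1
grip_force: 21.4
```

```bash
python3 arc.py | awk 'NR<4'; python3 - <<'E'
from h import *
import pickle
for n in('scene','wrist'):
    c=bot.camera_info(n);f=bot.grab_frame(n);pickle.dump((c,f),open(f'{n}6.pkl','wb'))
E
```

```text
[450.985 -66.603 152.993] 9.083624250231445 [-7.665  1.603  3.656] [0.255 0.96  0.809] 21.40686124563217
tool tilt 0.7570698015285695
0.04 [ 0.     0.008 -0.044 -0.013 -0.    -0.   ]
```

Emit:
servo_tool:
  motion: [0.6,0,0,0,0,0,0,0.3,0,0,0,0,0,0,0.3,0,0,0,0,0,0,0.3,0,0,0,0,0,0,0.3,0,0,-0.15,0,0,0,0.3,0,0,-0.4,0,0,0,0.3,0,0,-0.7,0,0,0,0.3,0,0,-0.9,0,0,0,0.3,0,0,-0.9,0,0,0]

```text
clock: 8.15
position: [447.7, -163.7, 255.2]
orientation: [0.096, 2.894, 1.133]
wrist_force: [-0.3, -0.7, 0.4]
width: 29.7
grip_force: 0.0
```

```bash
python3 - <<'E'
from h import *
o=bot.get_obs();print(o['position'],o['wrist_force'])
v=np.load('fit.npy')
_,R=target(v,0,0);R1=R@Ro.from_rotvec([0,-np.radians(35),0]).as_matrix()
for P in([420,-60,300],[370,-100,290]):print(share((np.array(P),R1)))
E
```

```text
[ 447.744 -163.75   255.193] [-0.265 -0.674  0.407]
[ 0.23   0.701  0.24   0.23  -0.183 -0.071]
[ 0.545  0.445  0.091  0.23  -0.183 -0.071]
```

Emit:
servo_tool:
  motion: [0.3,0.545,0.445,0.09,0.23,-0.183,-0.071,0.3,0.545,0.445,0.09,0.23,-0.183,-0.071,0.3,0.545,0.445,0.09,0.23,-0.183,-0.071,0.3,0.545,0.445,0.09,0.23,-0.183,-0.071,0.3,0.545,0.445,0.09,0.23,-0.183,-0.071,0.3,0.545,0.445,0.09,0.23,-0.183,-0.071,0.3,0.545,0.445,0.09,0.23,-0.183,-0.071,0.3,0.545,0.445,0.09,0.23,-0.183,-0.071,0.3,0.545,0.445,0.09,0.23,-0.183,-0.071,0.3,0.545,0.445,0.09,0.23,-0.183,-0.071]

```text
clock: 8.98
position: [385.8, -102.2, 283.2]
orientation: [0.087, 2.55, -0.003]
wrist_force: [-0.8, 0.1, 0.9]
width: 29.9
grip_force: 0.0
```

```bash
python3 - <<'E'
from h import *
import pickle
I={}
for n in('scene','side','wrist'):
    c=bot.camera_info(n);f=bot.grab_frame(n);pickle.dump((c,f),open(f'{n}7.pkl','wb'));I[n]=f
rs=lambda a,s:cv2.resize(a,s,interpolation=cv2.INTER_CUBIC)
b=rs(I['wrist'][20:190,130:330],(500,425))
a=rs(I['scene'][130:230,205:305],(300,300));d=rs(I['side'][110:210,220:320],(300,300))
o=np.zeros((600,800,3),np.uint8);o[:300,:300]=a;o[300:,:300]=d;o[:425,300:]=b
cv2.imwrite('pics/w7.png',o[:,:,::-1]);print(bot.get_obs()['position'])
E
```

```text
[ 385.511 -102.992  286.541]
```

View pics/w7.png

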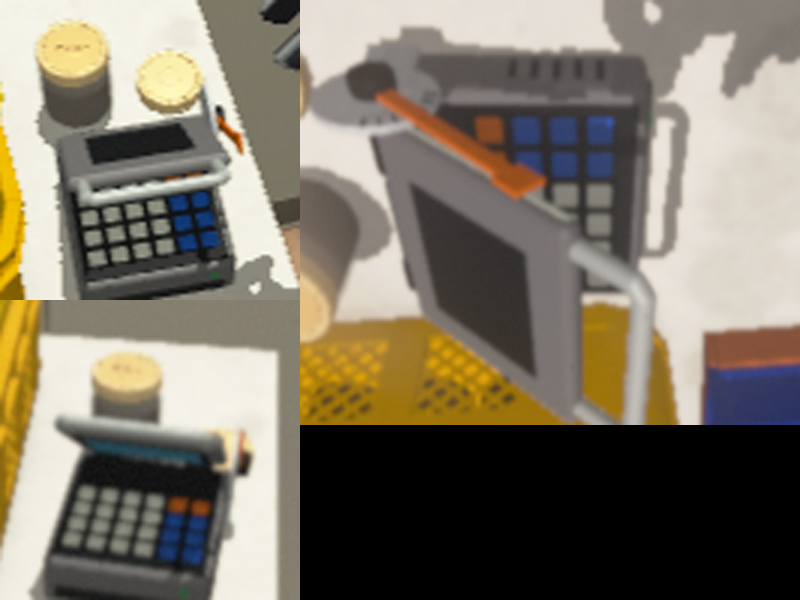

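```bash
cat > fit4.py <<'E'
from fit3 import *
W7=pickle.load(open('wrist7.pkl','rb'))[0]
w7=lambda x,y:(130+(x-300)/2.5,20+y/2.5);s7=lambda x,y:(205+x/3,130+y/3)
ob={'bail scene':[(S,s7(82,190),B(1)),(S,s7(226,172),B(-1))],'bail w7':[(W7,w7(640,290),B(-1))],
'p scene':[(S,s7(240,150),P)],'p w7':[(W7,w7(540,182),P)]}
for k,l in ob.items():
    g=lambda q:np.array([proj(C,world(v[:3],h(q[0],q[0])))[0]-np.array(u) for C,u,h in l]).ravel()
    s=least_squares(g,[.7]);print(k,s.x,s.fun,np.linalg.norm(s.jac))
i7=lambda P:(proj(W7,world(v[:3],P))-[130,20])*2.5+[300,0]
for a in(.72,.75,.78,.81):print(a,i7([lid(a,112,-73),lid(a,0,-73),lid(a,165,-49),lid(a,130,-62,6.5),lid(a,130,-62,-6.5),lid(a,130,-62,3),lid(a,2,-62,6.5)]).round(0).tolist())
E
python3 fit4.py | tail -8
```

```text
bail scene [0.79] [ 1.41   0.791 -1.26  -0.863] 106.04338446705988
bail w7 [0.769] [-0.203 -0.28 ] 138.78687684789105
p scene [0.772] [ 0.162 -0.019] 47.65743410095008
p w7 [0.779] [-0.338 -0.618] 95.69290474143126
0.72 [[551.0, 174.0], [372.0, 83.0], [653.0, 279.0], [575.0, 223.0], [596.0, 208.0], [580.0, 219.0], [369.0, 113.0]]
0.75 [[545.0, 177.0], [372.0, 83.0], [645.0, 285.0], [567.0, 227.0], [590.0, 213.0], [574.0, 223.0], [369.0, 113.0]]
0.78 [[539.0, 181.0], [372.0, 83.0], [637.0, 291.0], [560.0, 231.0], [584.0, 217.0], [566.0, 227.0], [369.0, 113.0]]
0.81 [[532.0, 184.0], [372.0, 83.0], [628.0, 297.0], [552.0, 235.0], [577.0, 221.0], [559.0, 232.0], [368.0, 113.0]]
```

```bash
python3 -c "
from plant import bot
print(bot.hand_in())"
```

```text
the job is handed in; nothing more can be done
None
```

The screen is raised to about 0.78 rad against about 0.775 rad measured for the pointer, so they line up to within roughly 0.02 rad; the bail is released, the arm is clear, nothing round about looked disturbed in the last pictures, and the job is handed in (no verdict shown).

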